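# Index the measuring turntable to its next hole

## Task

Index the measuring table to the next station: with the closed fingertips press the red plunger on the end of the table's blue arm right in, turn the table clockwise (seen from above) to the very next hole, and let the plunger spring fully back out there so that it locks the table. Do not take hold of anything, do not go past that hole, and leave the bearing ring lying on the table and the things around it as they are.

Things in the scene. Friction and masses are not known exactly. Their poses are not given: they have to be found in the camera images.
- indexer: Fixed grey base, 310 mm across; origin: centre of its underside, its z axis is the turning axis. Steel index plate on it, top at z = 55 mm: eight brass-bushed holes 45 degrees apart at radius 125 mm, joined by a dark ring slot; the plunger starts in the hole on the base's -x axis. A blue measuring head (to z = 173 mm) on a post 190 mm out, 47.5 degrees anticlockwise of +x, overhangs the ring.
- turntable (a joint): Table angle (rad): 0 at the first hole, grows clockwise seen from above, next hole 0.785. Aluminium disc 190 mm across, top at z = 78 mm; its blue arm (30 mm wide, z = 66 to 83 mm) carries the round blue plunger housing (42 mm across, z = 60 to 85 mm) at radius 125 mm. About 1 to 3 N at the plunger turn it; it stays where left. Locked, the plunger has 1.5 mm of play each way.
- plunger (a joint): Plunger travel (m): 0 fully out, 0.010 fully in; spring 4.5 N at first, 9 N fully in, then a hard stop. Out, its 12 mm shoulder locks in a hole of the plate from below; past 0.0065 it is under the plate and the arm is free. Released between holes it stays trapped at about 0.0065, and springs out by itself when the arm is turned on to a hole (lead-in about 3 mm either side), locking the table.
- cap_top (a point): Centre of the flat top of the red plunger cap, a disc 40 mm across and 9 mm thick with a black rubber face; 105 mm above the bench when out, 95 mm when fully in. It moves down as the plunger is pressed and round with the table.
- housing_top (a point): Point on the plunger's axis at the top of the blue housing, 85 mm above the bench; turns with the table. Its x axis runs along the arm towards the turning axis, y across the arm, z up.
- next_hole (a point): Mouth of the next hole clockwise, in the top of the fixed index plate, 55 mm above the bench, 125 mm from the turning axis.
- table_centre (a point): Point on the turning axis at the table's top face, 78 mm above the bench, turning with the table.
- work_ring: Dark steel bearing ring being measured, 100 mm outside, 75 mm bore, 24 mm high, loose on the table over a locating spigot 72 mm across and 10 mm high; origin at the centre of its underside, at the table's top face. Leave it lying.
- small_ring: Loose steel bearing ring on the bench, 62 mm across, 18 mm high; origin at the centre of its underside. Leave it.
- master_ring: Loose brass-coloured setting ring on the bench, 72 mm across, 22 mm high; origin at the centre of its underside. Leave it.
- cutter: Orange and black box cutter lying on the bench, 122 mm long, 20 mm wide, 13 mm high, long axis x; origin under its middle. Leave it.
Not all that is in view belongs to the job. What is meant by the work_ring is not turquoise, and is the larger of those in its own colour.

How it is judged:
By the outcome, as a careful person would: the job done as asked, in the order asked, and still so for the second after the job is handed in, with the robot touching nothing.
It also fails if it takes over 38 s, if anything falls off the work surface, if the arm or the gripper's body presses on something with over 40 N, if the wrist force passes 120 N, or if a joint passes its speed limit or range.

## Robot

A 7-joint arm with a two-finger parallel gripper is mounted at the origin on the work surface. World frame = base frame: x ahead of the robot, y to its left, z up, the work surface at z = 0. Lengths are in m, angles in rad, forces in N, time in s.
With the tool pointing down it reaches from about 0.4 to 0.85 m from the base axis. Payload 10.4 kg.
Tool frame: the origin (TCP) lies at the very end of the fingers, on their centre line; the grasp point (between the pads) lies 19 mm behind it (grip_point_offset is the distance from the TCP to the grasp point, in m); z points along the fingers, y is the line along which they close (so a half turn about z gives the same grasp; the last joint's range is limited). The gripper opens to 87 mm and grips with 3 to 60 N. Pads are 19 mm wide; open, the fingers measure 117 mm over their backs; the gripper's body (75 mm by 190 mm) begins 51 mm behind the grasp point.
Start: joints at [-1.294, 0.332, -0.065, 1.46, 0.022, 1.35, -0.088], TCP at [0.185, 0.597, 0.223] pointing down, gripper open.
Joint ranges: [-2.6, 2.6], [-0.5, 2.12], [-1.47, 1.34], [0.16, 2.42], [-1.27, 4.41], [0.06, 2.06], [-2.6, 2.6]. Speed limits (rad/s): [2.22, 2.22, 2.79, 2.79, 3.14, 3.14, 3.14].

## Interface

Orientations are given as a unit quaternion [x, y, z, w].
In Python, from bench import * gives the robot as it stands.
- The arm moves only by the tool play_rows, never from a script. Its argument "increments" is text: rows parted by semicolons, each of 7 numbers parted by spaces: the turn, a rotation vector about the tool's x, y, z in rad, then the shift along the tool's x, y, z in m, then the opening, from 0 (shut) to 1 (fully open). A call has 1 to 8 rows; each row is the pose to reach, as a shift and turn from the pose commanded when the call began, along the tool's axes at that moment; what a row does not reach only later rows make up. A row lasts 1/10 s, in which the tool goes at most 50 mm and 8.59 degrees, less where a joint would pass 70% of its speed; a pose out of reach is approached as far as the arm can. A call with a gripper value outside its range is refused whole. The fingers move at their own pace and stop on an object; "grip_force" is the grip in N (left out, the last holds). Time passes only in rows, so rows that repeat a pose let the fingers close. It gives the time, the measured TCP pose, the force, the opening and the grip force at its end, in the units of the state.
- read_state(): the state, without advancing time (a new reading comes with each control period).
- camera(name): name is "scene" or "top"; returns a dict with "color" (400x640x3 uint8, red, green, blue), "fx", "fy", "cx", "cy" (pixels), "camera_from_world" (4x4, takes a point from world to camera coordinates). Camera axes: x right, y down, z forward; pixel columns grow to the right and rows downward; lengths in m; the calibration is good to about 2 mm. A picture is of the moment at which its call begins. There is no depth.
- close_job(): hands the job in; it is judged then, once.
The state is a dict: "time": time; "joint_positions": joint angles; "joint_vel": joint speeds; "joint_torque": joint torques, N m; "ee_pos": TCP position; "eef_rot": TCP orientation; "ft_force": force on the tool from outside, world axes, zero at the start; "torque": the same for the moment, N m; "width": finger opening in m; "grip_force": force on a finger pad.
Only numpy, scipy, OpenCV 4.12 (cv2) and the standard library are available. Lean on these libraries where they do the work, as an engineer would, in place of code of your own. Each camera call takes 0.05 s, during which the arm holds its last target. There are 200 camera calls.

## Working session

There is one attempt and no reset: what is moved stays moved. The work goes in short steps, Python scripts to look and compute and a tool call to move; the robot and the scene stay as the last step left them, time stands still between calls to the robot, and variables do not carry over. Pictures are saved under pics/ and viewed, at most 10 in all, crops included, and the job is handed in when it is done.

Besides the shell and the picture viewer there is one more tool, called after "Emit:" as name(argument=value, ...) on one line, values as JSON. play_rows: Moves the arm, as the interface text tells. Its arguments: {"type":"object","properties":{"increments":{"type":"string"},"grip_force":{"type":"number"}},"required":["increments"]}

```bash
mkdir -p pics; python3 - <<'E'
from bench import *
import cv2,numpy as np,pickle
d={}
for n in("scene","top"):
    c=camera(n);d[n]=c;cv2.imwrite(f"pics/{n}0.png",c["color"][:,:,::-1]);print(n,c["fx"],c["cx"],c["cy"],np.round(c["camera_from_world"],3).tolist())
pickle.dump(d,open("c0.pkl","wb"))
s=read_state();print(s["time"],s["ee_pos"],s["eef_rot"],s["width"])
E
```

```text
scene 415.0325458096204 312.5167552449443 196.25185800167625 [[-0.65, 0.76, 0.004, 0.352], [0.66, 0.567, -0.493, -0.321], [-0.377, -0.318, -0.87, 1.309], [0.0, 0.0, 0.0, 1.0]]
top 504.0367562327213 321.10454927254597 208.6836436377532 [[0.016, -1.0, 0.012, -0.028], [-0.994, -0.017, -0.109, 0.588], [0.11, -0.01, -0.994, 1.36], [0.0, 0.0, 0.0, 1.0]]
0.1 [0.18446432 0.59679657 0.22182922] [ 1.49332568e-01  9.88786814e-01 -6.43089734e-04 -8.05716230e-05] 0.08708881148827155
```

View pics/scene0.png

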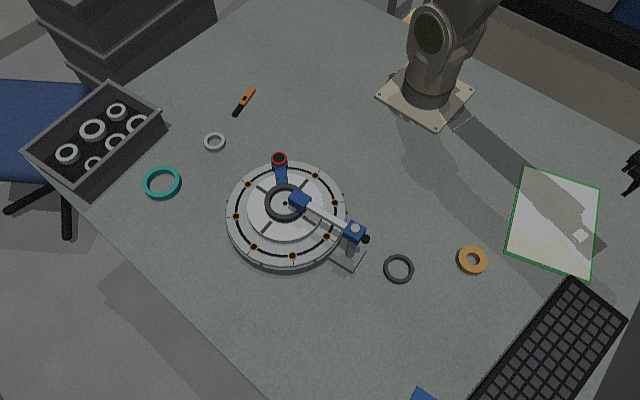

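View pics/top0.png

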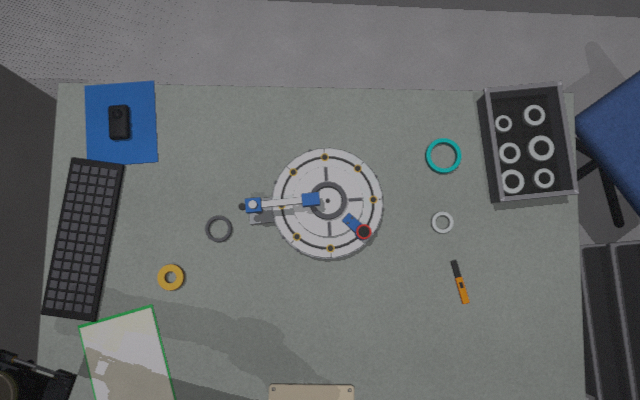

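The plunger is the red cap at top (364,231), scene (279,158). The work ring is the dark ring on the table, top (328,202), scene (285,203). These could be taken for it: 
- loose dark ring, top (219,228)
- turquoise ring, top (443,156)
- light ring, top (442,222)
- brass ring, top (171,277)
- rings in the box, top (510–540,115–180)

The only other red-like thing is the orange cutter at top (460,282). Clockwise, the next hole is at about top (331,247).

```bash
cat > h.py <<'E'
import numpy as np,cv2
def ray(c,u,v):
    T=np.array(c["camera_from_world"]);R=T[:3,:3];o=-R.T@T[:3,3]
    d=R.T@np.array([(u-c["cx"])/c["fx"],(v-c["cy"])/c["fy"],1]);return o,d
def plane(c,u,v,z):
    o,d=ray(c,u,v);return o+d*(z-o[2])/d[2]
def tri(rs):
    A=0;b=0
    for o,d in rs:
        d=d/np.linalg.norm(d);P=np.eye(3)-np.outer(d,d);A=A+P;b=b+P@o
    p=np.linalg.solve(A,b);return p,[float(np.linalg.norm(np.cross(p-o,d/np.linalg.norm(d)))) for o,d in rs]
def blobs(c,kind,roi):
    h=cv2.cvtColor(c["color"],cv2.COLOR_RGB2HSV).astype(int);H,S,V=h[...,0],h[...,1],h[...,2]
    m={"red":((H<6)|(H>172))&(S>130)&(V>60),"brass":(H>8)&(H<25)&(S>110)&(V>60)}[kind]
    k=np.zeros_like(m);x0,y0,x1,y1=roi;k[y0:y1,x0:x1]=1;m=(m&k).astype(np.uint8)
    n,l,st,ce=cv2.connectedComponentsWithStats(m)
    return m,[(int(st[i,4]),ce[i]) for i in range(1,n) if st[i,4]>=4]
def cap(c,roi):
    m,_=blobs(c,"red",roi);p=cv2.findNonZero(m);hu=cv2.convexHull(p);return cv2.fitEllipse(hu),len(p)
ROI={"scene":(215,140,355,280),"top":(265,140,392,268)}
E
python3 - <<'E'
from h import *;import pickle
d=pickle.load(open("c0.pkl","rb"))
for n in ROI:
    print(n,cap(d[n],ROI[n]))
    P=[]
    for a,p in blobs(d[n],"brass",ROI[n])[1]:
        w=plane(d[n],*p,.055);P.append(w[:2]);print(a,np.round(p,1),np.round(w,4))
    P=np.array(P);A=np.c_[2*P,np.ones(len(P))];x=np.linalg.lstsq(A,(P**2).sum(1),rcond=None)[0];print("centre",x[:2],np.sqrt(x[2]+x[:2]@x[:2]))
es={n:cap(d[n],ROI[n])[0][0] for n in ROI}
print(tri([ray(d[n],*es[n]) for n in ROI]),[plane(d[n],*es[n],.1) for n in ROI])
a=d["top"]["color"][140:270,265:400,::-1];b=d["scene"]["color"][140:270,220:355,::-1]
cv2.imwrite("pics/crop.png",np.hstack([cv2.resize(a,(400,385),interpolation=2),cv2.resize(b,(400,385),interpolation=2)]))
E
```

```text
scene (((278.2834777832031, 158.26333618164062), (13.570478439331055, 15.402093887329102), 92.4269790649414), 86)
26 [314.5 175.2] [ 0.4817 -0.0442  0.055 ]
26 [247.6 184.1] [ 0.616  -0.1586  0.055 ]
26 [334.3 202.6] [0.5116 0.0472 0.055 ]
27 [235.5 216. ] [ 0.7014 -0.1156  0.055 ]
29 [325.9 236. ] [0.5966 0.0898 0.055 ]
31 [253.2 246.6] [ 0.7315 -0.0245  0.055 ]
32 [291.9 255.6] [0.688 0.061 0.055]
centre [ 0.60661968 -0.03421607] 0.12502303558516475
top (((363.29876708984375, 231.33921813964844), (14.284378051757812, 14.52446174621582), 99.26205444335938), 74)
14 [324.1 157.9] [ 0.7265 -0.0246  0.055 ]
10 [358.4 169.8] [ 0.6951 -0.1193  0.055 ]
13 [291.6 173.2] [0.6825 0.0636 0.055 ]
9 [371.8 197.2] [ 0.6198 -0.1563  0.055 ]
8 [373.6 201.8] [ 0.6075 -0.1614  0.055 ]
6 [281.5 207.3] [0.5879 0.089  0.055 ]
9 [294.6 234. ] [0.5161 0.052  0.055 ]
12 [297.4 238. ] [0.5054 0.044  0.055 ]
17 [330.1 249.2] [ 0.4767 -0.0445  0.055 ]
centre [ 0.60277546 -0.03486068] 0.12494546843979643
(array([ 0.52390681, -0.13029561,  0.09816792]), [0.0007252992848808685, 0.0007252992848808408]) [array([ 0.52517291, -0.12993991,  0.1       ]), array([ 0.52332679, -0.12955444,  0.1       ])]
```

View pics/crop.png

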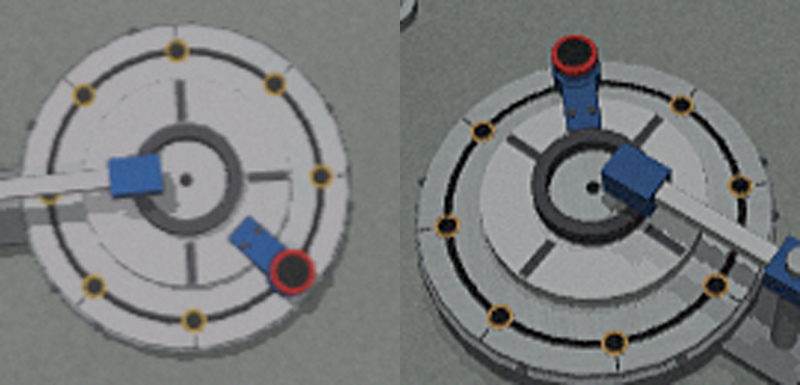

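The close crop confirms the red-rimmed cap with the black face on the blue arm, and shows the next hole clockwise as the lower brass one at top (330,249). The measuring head stays clear on the left. The triangulated cap centre is (0.524,-0.130), the table centre about (0.605,-0.0345), and the next hole about (0.480,-0.044).

```bash
cat > dl.py <<'E'
import sys,numpy as np
from bench import *
from scipy.spatial.transform import Rotation as R
s=read_state();r=R.from_quat(s["eef_rot"]);p=np.array(s["ee_pos"])
print(s["time"],np.round(p,4),np.round(r.as_matrix()[:,1],3),"f",np.round(s["ft_force"],1),"j",np.round(s["joint_positions"],2))
t=R.from_matrix(np.array([[-1,0,0],[0,1,0],[0,0,-1.]]))
print("turn",np.round((r.inv()*t).as_rotvec(),4))
for a in sys.argv[1:]:
    print(a,np.round(r.inv().apply(np.array(eval(a))-p),4))
E
python3 dl.py "(.40,.30,.24)" "(.524,-.13,.2)"
```

```text
0.1 [0.1845 0.5968 0.2218] [ 0.295  0.955 -0.001] f [-0.2 -0.9  0.4] j [-1.29  0.33 -0.06  1.46  0.02  1.35 -0.09]
turn [-1.300e-03 -2.000e-04 -2.998e-01]
(.40,.30,.24) [-0.2936 -0.2199 -0.0179]
(.524,-.13,.2) [-0.539  -0.5941  0.0226]
```

Emit:
play_rows(increments="0 0 -0.1 -0.294 -0.22 -0.018 0;0 0 -0.2 -0.294 -0.22 -0.018 0;0 0 -0.3 -0.294 -0.22 -0.018 0;0 0 -0.3 -0.294 -0.22 -0.018 0;0 0 -0.3 -0.294 -0.22 -0.018 0;0 0 -0.3 -0.294 -0.22 -0.018 0;0 0 -0.3 -0.294 -0.22 -0.018 0;0 0 -0.3 -0.294 -0.22 -0.018 0", grip_force=10)

```text
time: 0.9
ee_pos: [0.4035, 0.2952, 0.2408]
eef_rot: [0.003, 1.0, -0.0, 0.0]
ft_force: [-0.3, -0.0, 0.5]
width: 0.0312
grip_force: 0.0
```

```bash
python3 dl.py "(.524,-.13,.18)"
```

```text
0.9 [0.4035 0.2952 0.2408] [ 0.006  1.    -0.001] f [-0.3 -0.   0.5] j [-0.86  0.04  0.14  1.76 -0.    1.34  0.85]
turn [-0.0007  0.001  -0.0064]
(.524,-.13,.18) [-0.1231 -0.4244  0.0612]
```

Emit:
play_rows(increments="0 0 -0.006 -0.12 -0.425 0 0;0 0 -0.006 -0.12 -0.425 0 0;0 0 -0.006 -0.12 -0.425 0 0;0 0 -0.006 -0.12 -0.425 0 0;0 0 -0.006 -0.12 -0.425 0 0;0 0 -0.006 -0.12 -0.425 0 0;0 0 -0.006 -0.12 -0.425 0 0;0 0 -0.006 -0.12 -0.425 0 0")

```text
time: 1.7
ee_pos: [0.5093, -0.0868, 0.2406]
eef_rot: [-0.003, 1.0, 0.0, 0.0]
ft_force: [0.6, 0.8, -0.1]
width: 0.0006
grip_force: 0.0
```

Emit:
play_rows(increments="0 0 0 0 0 0 0;0 0 0 0 0 0 0;0 0 0 0 0 0 0")

```text
time: 2.0
ee_pos: [0.5091, -0.0836, 0.2402]
eef_rot: [-0.004, 1.0, 0.0, -0.0]
ft_force: [0.2, 0.2, -0.2]
width: 0.0004
grip_force: 0.0
```

```bash
python3 dl.py "(.524,-.13,.118)"
```

```text
2.0 [ 0.5091 -0.0836  0.2402] [-0.008  1.     0.   ] f [ 0.2  0.2 -0.2] j [-0.46  0.07  0.56  1.75 -0.04  1.34  1.69]
turn [ 0.0005 -0.0008  0.0077]
(.524,-.13,.118) [-0.0147 -0.0466  0.1221]
```

Emit:
play_rows(increments="0 0 0.008 -0.015 -0.0465 0.02 0;0 0 0.008 -0.015 -0.0465 0.05 0;0 0 0.008 -0.015 -0.0465 0.08 0;0 0 0.008 -0.015 -0.0465 0.1 0;0 0 0.008 -0.015 -0.0465 0.115 0;0 0 0.008 -0.015 -0.0465 0.12 0;0 0 0.008 -0.015 -0.0465 0.12 0")

```text
time: 2.7
ee_pos: [0.5243, -0.1299, 0.1202]
eef_rot: [-0.0, 1.0, 0.0, -0.001]
ft_force: [0.0, -0.1, 0.7]
width: 0.0005
grip_force: 0.0
```

```bash
python3 dl.py "(.524,-.13,.106)" "(.524,-.13,.094)"; python3 - <<'E'
from bench import *
from h import *
a=camera("top")["color"][180:280,300:420,::-1];b=camera("scene")["color"][100:200,220:340,::-1]
cv2.imwrite("pics/above.png",np.hstack([cv2.resize(a,(400,333),interpolation=2),cv2.resize(b,(400,333),interpolation=2)]))
E
```

```text
2.7 [ 0.5243 -0.1299  0.1202] [-0.     1.     0.001] f [ 0.  -0.1  0.7] j [-0.36  0.25  0.6   1.84 -0.16  1.1   1.87]
turn [ 0.0005 -0.001   0.    ]
(.524,-.13,.106) [ 0.0003 -0.0001  0.0142]
(.524,-.13,.094) [ 0.0003 -0.0001  0.0262]
```

View pics/above.png

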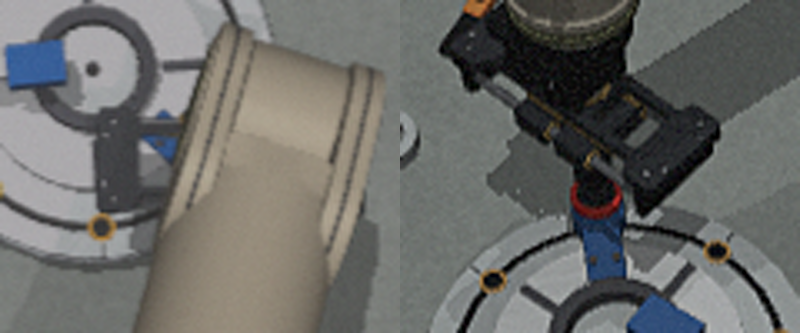

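The closed fingers stand over the red cap in the scene crop at (597,195), and the body is clear of the work ring and the head. Next I press.

Emit:
play_rows(increments="0 0 0 0 0 0.008 0;0 0 0 0 0 0.014 0;0 0 0 0 0 0.018 0;0 0 0 0 0 0.021 0;0 0 0 0 0 0.024 0;0 0 0 0 0 0.026 0;0 0 0 0 0 0.026 0")

```text
time: 3.5
ee_pos: [0.5256, -0.1317, 0.0955]
eef_rot: [0.001, 1.0, -0.0, 0.001]
ft_force: [-0.0, -0.6, 7.8]
width: 0.0005
grip_force: 4.1
```

Emit:
play_rows(increments="0 0 0 0 0 0.001 0;0 0 0 0 0 0.002 0;0 0 0 0 0 0.002 0")

```text
time: 3.8
ee_pos: [0.5268, -0.1326, 0.0953]
eef_rot: [0.001, 1.0, -0.0, 0.003]
ft_force: [-2.6, -2.1, 23.7]
width: 0.0003
grip_force: 11.6
```

Emit:
play_rows(increments="0 0 0 0.0041 0.0036 0 0;0 0 0 0.008 0.0074 0 0;0 0 0 0.0117 0.0114 0 0;0 0 0 0.0153 0.0155 0 0;0 0 0 0.0187 0.0198 0 0;0 0 0 0.0219 0.0242 0 0;0 0 0 0.0249 0.0288 0 0;0 0 0 0.0277 0.0334 0 0")

```text
time: 4.6
ee_pos: [0.4995, -0.099, 0.0953]
eef_rot: [0.002, 1.0, -0.0, 0.003]
ft_force: [-0.8, -2.0, 22.6]
width: 0.0005
grip_force: 11.5
```

```bash
python3 dl.py; cat > cap.py <<'E'
from bench import *
from h import *
import sys
for n in ("scene","top"):
    c=camera(n);m,b=blobs(c,"red",ROI[n]);print(n,[(a,np.round(p,1).tolist()) for a,p in b])
    if n=="scene": cv2.imwrite(f"pics/{sys.argv[1]}.png",cv2.resize(c["color"][120:270,210:360,::-1],(500,500),interpolation=2))
E
python3 cap.py mid
```

```text
4.6 [ 0.4995 -0.099   0.0953] [ 0.003  1.    -0.001] f [-0.8 -2.  22.6] j [-0.42  0.2   0.58  1.95 -0.13  1.02  1.79]
turn [-0.0007  0.0061 -0.003 ]
scene [(53, [293.3, 163.5])]
top []
```

View pics/mid.png

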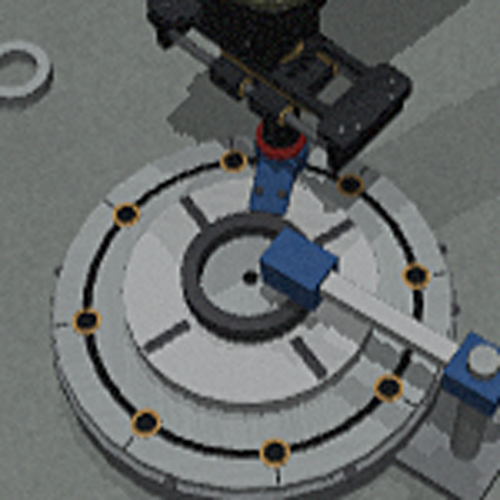

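The scene view shows the arm turning with the fingers. The first hole is uncovered at crop (233,160), and the ring and head are untouched. I carry on to about 40°.

Emit:
play_rows(increments="0 0 0 0.0026 0.0048 0 0;0 0 0 0.005 0.0097 0 0;0 0 0 0.0071 0.0147 0 0;0 0 0 0.0091 0.0198 0 0;0 0 0 0.0108 0.025 0 0;0 0 0 0.0123 0.0302 0 0;0 0 0 0.0135 0.0355 0 0;0 0 0 0.0146 0.0409 0 0")

```text
time: 5.5
ee_pos: [0.485, -0.0575, 0.0953]
eef_rot: [0.001, 1.0, 0.0, 0.003]
ft_force: [-2.4, -2.9, 23.2]
width: 0.0006
grip_force: 12.2
```

```bash
python3 dl.py; python3 cap.py near
```

```text
5.5 [ 0.485  -0.0575  0.0953] [0.003 1.    0.   ] f [-2.4 -2.9 23.2] j [-0.49  0.15  0.55  2.   -0.09  1.01  1.68]
turn [ 0.0001  0.0059 -0.0028]
scene [(56, [308.6, 167.9])]
top []
```

View pics/near.png

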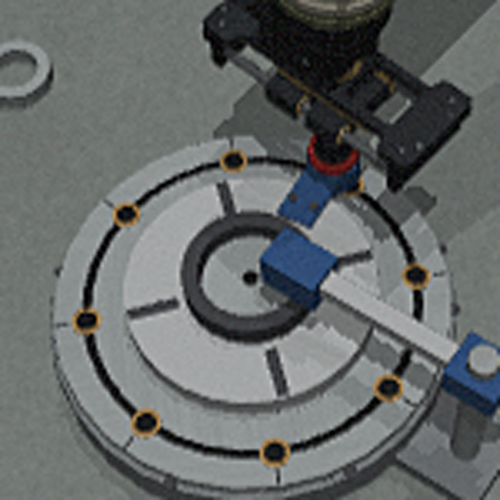

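```bash
cat > ang.py <<'E'
from bench import *
from h import *
import pickle
C=np.array([.6058,-.0345])
def slots(c):
    g=cv2.cvtColor(c["color"],cv2.COLOR_RGB2GRAY);hs=cv2.cvtColor(c["color"],cv2.COLOR_RGB2HSV)
    v,u=np.mgrid[140:280,215:355];W=np.array([plane(c,a,b,.078)[:2]-C for a,b in zip(u.ravel(),v.ravel())])
    r=np.hypot(*W.T).reshape(u.shape);m=np.zeros_like(g)
    gs=g[140:280,215:355];ss=hs[140:280,215:355,1]
    m[140:280,215:355]=((r>.060)&(r<.087)&(gs<105)&(ss<90))
    n,l,st,ce=cv2.connectedComponentsWithStats(m)
    for i in range(1,n):
        if st[i,4]>=12:
            w=plane(c,*ce[i],.078)[:2]-C;print(st[i,4],np.round(ce[i],1),"ang %.1f r %.3f"%(np.degrees(np.arctan2(w[1],w[0])),np.hypot(*w)))
print("start");slots(pickle.load(open("c0.pkl","rb"))["scene"]);print("now");c=camera("scene");slots(c)
m,_=blobs(c,"red",ROI["scene"]);e=cv2.fitEllipse(cv2.convexHull(cv2.findNonZero(m)));print(e)
w=plane(c,*e[0],.088)[:2]-C;print("cap",w,np.degrees(np.arctan2(w[1],w[0])),np.hypot(*w))
E
python3 ang.py
```

```text
start
31 [302.6 184.2] ang -175.3 r 0.073
16 [280.5 183.7] ang -126.9 r 0.062
31 [261.8 189.5] ang -85.2 r 0.074
29 [313.7 212.2] ang 114.0 r 0.074
38 [308.8 220.5] ang 94.2 r 0.073
37 [266.1 226.4] ang 4.3 r 0.074
now
42 [278.8 181.3] ang -124.6 r 0.070
13 [297.3 185.8] ang -167.8 r 0.062
31 [314.3 197.9] ang 145.4 r 0.075
28 [313.6 212.1] ang 114.2 r 0.073
33 [255.9 211.9] ang -33.3 r 0.073
37 [292.3 230.8] ang 56.1 r 0.074
((309.5661926269531, 165.64967346191406), (12.679147720336914, 14.713472366333008), 117.72377014160156)
cap [-0.12181974 -0.02496855] -168.41690161333446 0.12435223124691157
```

Emit:
play_rows(increments="0 0 0 0.0005 0.0027 0 0;0 0 0 0.0009 0.0054 0 0;0 0 0 0.0013 0.0081 0 0;0 0 0 0.0016 0.0108 0 0;0 0 0 0.0016 0.0108 0 0")

```text
time: 6.15
ee_pos: [0.4836, -0.0461, 0.0952]
eef_rot: [0.001, 1.0, 0.0, 0.003]
ft_force: [-1.5, 0.1, 24.5]
width: 0.0005
grip_force: 12.2
```

```bash
python3 dl.py; python3 ang.py
```

```text
6.15 [ 0.4836 -0.0461  0.0952] [0.002 1.    0.001] f [-1.5  0.1 24.5] j [-0.5   0.14  0.55  2.   -0.09  1.01  1.65]
turn [ 0.0008  0.0058 -0.0021]
start
31 [302.6 184.2] ang -175.3 r 0.073
16 [280.5 183.7] ang -126.9 r 0.062
31 [261.8 189.5] ang -85.2 r 0.074
29 [313.7 212.2] ang 114.0 r 0.074
38 [308.8 220.5] ang 94.2 r 0.073
37 [266.1 226.4] ang 4.3 r 0.074
now
33 [280.9 180.4] ang -129.2 r 0.071
12 [298.8 186.6] ang -172.1 r 0.062
31 [314.5 199.5] ang 141.9 r 0.074
35 [255.2 209.7] ang -38.4 r 0.074
26 [313.7 212.3] ang 114.0 r 0.074
34 [289.7 231.7] ang 51.1 r 0.074
((313.01715087890625, 167.4203643798828), (12.726043701171875, 14.983739852905273), 123.96817779541016)
cap [-0.12346719 -0.0146853 ] -173.21705214913408 0.12433746554273538
```

Emit:
play_rows(increments="0 0 0 0.0001 0.0012 0 0;0 0 0 0.0002 0.0024 0 0;0 0 0 0.0003 0.0035 0 0;0 0 0 0.0003 0.0035 0 0")

```text
time: 6.6
ee_pos: [0.4833, -0.0429, 0.0952]
eef_rot: [0.001, 1.0, 0.0, 0.003]
ft_force: [-1.9, -1.3, 24.2]
width: 0.001
grip_force: 12.0
```

```bash
python3 ang.py | sed -n '/now/,$p'
```

```text
now
35 [281.4 180.2] ang -130.2 r 0.072
32 [314.5 200.2] ang 140.4 r 0.074
33 [254.9 209.2] ang -39.5 r 0.074
30 [313.3 212.1] ang 114.0 r 0.073
36 [288.9 231.6] ang 49.6 r 0.074
((313.9865417480469, 167.7381591796875), (12.779842376708984, 14.417352676391602), 96.5939712524414)
cap [-0.12434819 -0.01216355] -174.41318683681035 0.12494168398059649
```

Emit:
play_rows(increments="0 0 0 0 0 -0.003 0;0 0 0 0 0 -0.005 0;0 0 0 0 0 -0.007 0;0 0 0 0 0 -0.009 0;0 0 0 0 0 -0.011 0;0 0 0 0 0 -0.013 0;0 0 0 0 0 -0.015 0;0 0 0 0 0 -0.015 0")

```text
time: 7.45
ee_pos: [0.4799, -0.0425, 0.1072]
eef_rot: [0.001, 1.0, 0.0, -0.001]
ft_force: [-0.1, 0.1, 0.4]
width: 0.0005
grip_force: 0.0
```

```bash
python3 dl.py;python3 ang.py | sed -n '/now/,$p'
```

```text
7.45 [ 0.4799 -0.0425  0.1072] [0.002 1.    0.   ] f [-0.1  0.1  0.4] j [-0.51  0.12  0.54  1.99 -0.07  1.05  1.63]
turn [ 0.0001 -0.0013 -0.0018]
now
40 [280.8 180.8] ang -128.9 r 0.070
31 [314.5 200.2] ang 140.3 r 0.074
34 [254.9 209.1] ang -39.6 r 0.075
32 [313.  212.2] ang 113.6 r 0.072
36 [288.9 231.6] ang 49.6 r 0.074
((314.3902282714844, 165.4452362060547), (13.70099925994873, 15.157933235168457), 89.35189819335938)
cap [-0.13040341 -0.01595789] -173.02321574065516 0.1313761962777976
```

Emit:
play_rows(increments="0 0 0 0 0 -0.03 0;0 0 0 0 0 -0.07 0;0 0 0 0 0 -0.11 0;0 0 0 0 0 -0.14 0;0 0 0 0 0 -0.14 0;0 0 0 0 0.05 -0.14 0;0 0 0 0 0.1 -0.14 0;0 0 0 0 0.15 -0.14 0")

```text
time: 8.3
ee_pos: [0.48, 0.1089, 0.2466]
eef_rot: [0.001, 1.0, -0.0, -0.001]
ft_force: [1.5, -0.4, -0.4]
width: 0.0003
grip_force: 0.0
```

Emit:
play_rows(increments="0 0 0 0 0.05 0 0;0 0 0 0 0.1 0 0;0 0 0 0 0.15 0 0;0 0 0 0 0.2 0 0;0 0 0 0 0.2 0 0;0 0 0 0 0.2 0 0;0 0 0 0 0.2 0 0")

```text
time: 9.0
ee_pos: [0.4813, 0.3061, 0.2468]
eef_rot: [0.002, 1.0, -0.001, -0.0]
ft_force: [0.1, -0.9, 0.4]
width: 0.0002
grip_force: 0.0
```

```bash
python3 ang.py | sed -n '/now/,$p'; python3 - <<'E'
from bench import *
from h import *
d={n:camera(n) for n in ROI}
for n in ROI:print(cap(d[n],ROI[n]))
print(tri([ray(d[n],*cap(d[n],ROI[n])[0][0]) for n in ROI]))
a=d["top"]["color"][140:270,265:400,::-1];b=d["scene"]["color"][140:270,220:355,::-1]
cv2.imwrite("pics/end.png",np.hstack([cv2.resize(a,(400,385),interpolation=2),cv2.resize(b,(400,385),interpolation=2)]))
E
```

```text
now
31 [281.  179.9] ang -129.5 r 0.073
26 [314.8 200.2] ang 140.2 r 0.075
29 [254.9 209.2] ang -39.5 r 0.074
24 [313.8 212.2] ang 114.2 r 0.074
36 [288.9 231.6] ang 49.6 r 0.074
((314.2159423828125, 165.3094024658203), (13.902706146240234, 15.194158554077148), 97.29834747314453)
cap [-0.13043029 -0.0165707 ] -172.75956579024367 0.1314786955623374
(((314.2391357421875, 165.31756591796875), (13.972899436950684, 15.133156776428223), 101.98262023925781), 88)
(((330.85089111328125, 247.1890869140625), (14.36032485961914, 14.78830623626709), 50.94611740112305), 78)
(array([ 0.48093209, -0.04564387,  0.09945698]), [0.000555579383584596, 0.0005555793835845724])
```

View pics/end.png

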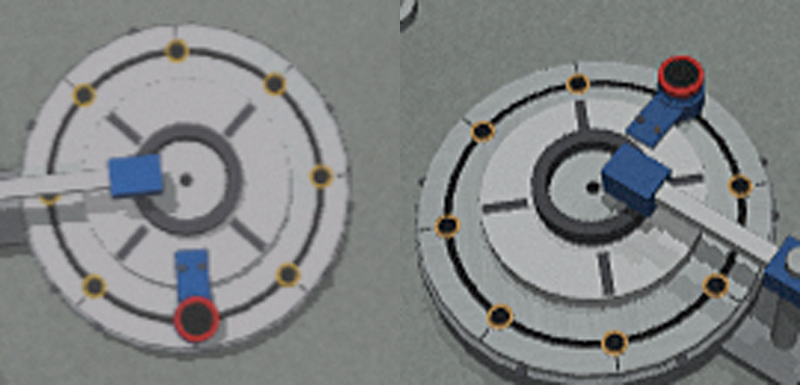

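The cap now sits over the next hole. Its measured height is 0.0995 m, against 0.098 m when it was out at the start (trapped would read about 0.092), so it is fully out and locked. The ring and head are unmoved.

```bash
python3 -c "
from bench import *
print(close_job())"
```

```text
the job is handed in; nothing more can be done
None
```

I turned the table clockwise to the very next hole and let the plunger spring fully out there, so by the camera measurements it is locked; the job is handed in, with the arm clear and the work ring still lying on the table.

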